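# Trip the tester's hidden tray latch with the release pin

### The job

The tray of the board test dock is locked shut. Take the release pin from its stand and push it down through the holes in the dock's lid until you find the one that hides the spring latch (the other two are blind) and the tray springs out; do not ram the latch against its stop. Then draw the tray fully out by its handle, put the pin back in its stand, let go of everything, and leave the other things on the bench where they are.

Things in the scene. Friction and masses are not known exactly. Their poses are not given: they have to be found in the camera images.
- dock: Board test dock, a fixed metal case 220 (its x) x 170 (its y) x 85 high, aluminium lid, grey sides, dark front frame. Origin at the centre of its underside; its front, where the tray comes out, looks along its own -x. The lid is 6 thick, its upper face 85 above the bench, and has three like round access holes in a row across the rear half.
- hole0 (a point): Centre of an access hole at the lid's upper face: 60 behind the dock's centre (dock +x), 36 to dock +y. Hole diameter 10, edge chamfered 1.5. A rod pushed down it meets something 31 to 33 below the lid's upper face: behind two of the three holes (drawn anew each time, not to be told from outside) a solid stop that does not give, behind one the sprung latch bar.
- hole1 (a point): The middle access hole, 60 behind the dock's centre, otherwise as hole0.
- hole2 (a point): The third access hole, 36 to dock -y, otherwise as hole0.
- latch: The latch bar hidden in the dock; it runs under all three holes but can be pressed through only one. It starts to give at 3 N, trips the tray at 6 mm of travel (about 6 N) and ends hard at 12 mm (9 N); more than 60 N on it spoils it. Its origin coincides with the dock's at rest and sinks as the bar is pressed; it springs back.
- tray (a joint): Travel of the dock's tray along dock -x, in m: 0 locked, about 0.045 when the spring has kicked it out, 0.095 fully out (end stop). It stays where it is left; drag about 1 N.
- tray_handle (a point): Middle of the tray's bar handle: a round steel bar 10 thick, 70 long, along dock y, 50 above the bench, its axis 42 in front of the tray's front plate (free gap 37). The plate's top edge is 66 above the bench and, with the tray shut, it is flush with the case.
- pin: Release pin, loose, about 90 g, 108 long, upright in its stand. Origin at the tip, z up along the pin: steel rod 6 thick from 0 to 62, round steel collar 22 wide from 62 to 66, black square handle 14 x 14 from 66 to 108 (sides along the pin's x and y).
- pin_tip (a point): Lower tip of the pin (its origin).
- stand: Fixed stand for the pin: base plate 80 x 80 x 4, on it a grey block 46 x 46 whose top is 70 above the bench, with a vertical blind hole of diameter 11 in its centre, 62 deep, mouth chamfered 3. Origin at the centre of its underside. The pin hangs in it by its collar, tip 8 above the bench.
- boards: Stack of green circuit boards, 100 x 75 x 47, loose, a bystander; origin under its centre.
- meter: Black hand meter lying flat, 150 x 75 x 32, loose, a bystander; origin under its centre.
- jar: Small amber jar, 48 wide, 55 high, loose, a bystander; origin under its centre.
- reel: White component reel lying flat, 68 wide, 14 high, loose, a bystander; origin under its centre.
- driver: Screwdriver lying on the bench, 160 long, red handle, loose, a bystander; origin under its middle.

How it is judged:
By the outcome, as a careful person would: the job done as asked, in the order asked, and still so for the second after the job is handed in, with the robot touching nothing.
It also fails if it takes over 72 s, if anything falls off the work surface, if the arm or the gripper's body presses on something with over 40 N, if the wrist force passes 120 N, or if a joint passes its speed limit or range.

### The arm

A 7-joint arm with a two-finger parallel gripper is mounted at the origin on the work surface. World frame = base frame: x ahead of the robot, y to its left, z up, the work surface at z = 0. Lengths are in m, angles in rad, forces in N, time in s.
With the tool pointing down it reaches from about 0.425 to 0.925 m from the base axis. Payload 6.8 kg.
Tool frame: the origin (TCP) lies at the very end of the fingers, on their centre line; the grasp point (between the pads) lies 19 mm behind it; z points along the fingers, y is the line along which they close (so a half turn about z gives the same grasp; the last joint's range is limited). The gripper opens to 85 mm and grips with 20 to 120 N. Pads are 22 mm wide; open, the fingers measure 114 mm over their backs; the gripper's body (76 mm by 85 mm) begins 54 mm behind the grasp point. The pads swing forward as they close: fully open they stand 13 mm farther back than shut.
Start: joints at [-1.233, 0.477, 0.022, 1.555, -0.011, 1.109, -0.083], TCP at [0.291, 0.609, 0.231] pointing down, gripper open.
Joint ranges: [-2.96, 2.96], [-0.34, 2.1], [-1.41, 1.46], [0.24, 2.44], [-1.37, 4.51], [0.17, 1.92], [-2.96, 2.96]. Speed limits (rad/s): [2.39, 2.39, 3.14, 3.14, 3.14, 3.14, 3.14].

### API

Orientations are given as a rotation vector (axis times angle).
In Python, from bench import monitor, optics, r gives the robot as it stands.
- The arm moves only by the shell command python3 -m crank 'ROWS' [OPENING] [FORCE]. ROWS is JSON, a list of rows, each a list of 2 entries, a list of its own where there are three numbers: the shift along the tool's x, y, z in cm, then the turn, a rotation vector about the tool's x, y, z in rad. A call has 1 to 5 rows; each row shifts and turns the commanded pose from where the row before left it, along the tool's axes as they then stand; what a row does not reach is not made up. A row lasts 1/10 s, in which the tool goes at most 50 mm and 8.59 degrees, less where a joint would pass 70% of its speed; a pose out of reach is approached as far as the arm can. A call is refused whole if a number of a shift passes 5 or a number of a turn 0.15, either way. A call with a gripper value outside its range is refused whole. OPENING is the finger opening in cm, from 0 to 8.54, set as the call begins (- or left out, the last holds). The fingers move at their own pace and stop on an object; FORCE is the grip in N (left out, the last holds). Time passes only in rows, so rows that do not move let the fingers close. It gives the time, the measured TCP pose, the force, the opening and the grip force at its end, in the units of the state.
- monitor.get_obs(): the state, without advancing time (a new reading comes with each control period).
- optics.grab_frame(name): name is "scene" or "top" or "wrist"; returns (picture, depth): 480x640x3 uint8, red, green, blue; 480x640 float32, m along the optical axis (not along the pixel's ray), 0 where there is no reading.
- optics.camera_model(name): a dict with "vertical_fov" (degrees; the focal length in pixels is half the picture's height over the tangent of half this angle, whatever the lens; pixels are square), "cx", "cy" (the principal point, pixels), "D" ([k1, k2, p1, p2, k3] as OpenCV has them; the pictures are not rectified), "R" (3x3) and "t" (3): a world point X has camera coordinates R X + t; the wrist camera has in their place "hand_eye" (4x4, takes a point from camera to tool coordinates, whose origin is the TCP and whose axes are the flange's). Camera axes: x right, y down, z forward; pixel columns grow to the right and rows downward; lengths in m; the calibration is good to about 2 mm. A picture is of the moment at which its call begins: read the wrist's pose just before it. camera_model takes no time and is no camera call.
- r.hand_in(): hands the job in; it is judged then, once.
The state is a dict: "clock": time; "joints": joint angles; "qvel": joint speeds; "tau": joint torques, N m; "tcp_pos": TCP position; "orientation": TCP orientation; "contact_force": force on the tool from outside, world axes, zero at the start; "moment": the same for the moment, N m; "grip_width": finger opening in m; "gripper_force": force on a finger pad.
Only numpy, scipy, OpenCV 4.12 (cv2) and the standard library are available. Lean on these libraries where they do the work, as an engineer would, in place of code of your own. Each camera call takes 0.05 s, during which the arm holds its last target. There are 200 camera calls.

## Working session

There is one attempt and no reset: what is moved stays moved. The work goes in short steps, Python scripts to look and compute and a shell command to move; the robot and the scene stay as the last step left them, time stands still between calls to the robot, and variables do not carry over. Pictures are saved under pics/ and viewed, at most 10 in all, crops included, and the job is handed in when it is done.

```bash
mkdir -p pics; ls; python3 - <<'E'
from bench import monitor, optics, r
import cv2,numpy as np
print(monitor.get_obs())
for n in ("scene","top"):
    p,d=optics.grab_frame(n); cv2.imwrite(f"pics/{n}0.png",p[:,:,::-1]); np.savez(f"{n}0.npz",p=p,d=d)
    print(n,optics.camera_model(n))
print(optics.camera_model("wrist"))
E
```

```text
pics
{'clock': 0.0, 'joints': array([-1.23312982,  0.47782777,  0.02234848,  1.55645621, -0.01149868,
        1.10931974, -0.08308285]), 'qvel': array([ 0.00050035,  0.00017684,  0.0018865 , -0.00100215, -0.000722  ,
        0.0010653 , -0.00019315]), 'tau': array([-3.45378066e-04, -5.96456301e+01,  1.60770155e+00, -2.81190705e+01,
        1.23698512e-02,  9.49195353e-03,  8.08983344e-06]), 'tcp_pos': array([0.29078558, 0.60848566, 0.23030534]), 'orientation': array([-6.94316668e-01, -3.06362705e+00,  2.92608396e-03]), 'contact_force': array([ 0.09234215, -0.3369488 ,  0.23912969]), 'moment': array([-0.00191426,  0.01939671,  0.04824024]), 'gripper_force': 0.0, 'grip_width': 0.0856787295710531}
scene {'vertical_fov': 43.8266115289572, 'cx': 322.00776157617923, 'cy': 239.86350566078767, 'D': array([-0.18143984,  0.        ,  0.        ,  0.        ,  0.        ]), 'R': array([[-0.65261608,  0.75759754, -0.01175669],
       [ 0.54223393,  0.4561455 , -0.70562997],
       [-0.52922076, -0.46688034, -0.70848298]]), 't': array([ 0.31583964, -0.27153734,  1.47759194])}
top {'vertical_fov':
[... 163 characters left out ...]
6225, -0.99968459,  0.02465852],
       [-0.99646511, -0.00681224, -0.08373094],
       [ 0.08387251, -0.02417261, -0.99618326]]), 't': array([0.05237519, 0.57668219, 1.00968832])}
{'vertical_fov': 71.83401553353839, 'cx': 324.5219422281493, 'cy': 239.56406126534387, 'D': array([-0.05594411,  0.        ,  0.        ,  0.        ,  0.        ]), 'hand_eye': array([[-4.35296161e-04, -9.53571758e-01, -3.01165591e-01,
         7.72121029e-02],
       [ 9.99999133e-01, -7.89338866e-04,  1.05389021e-03,
         1.71138455e-03],
       [-1.24268164e-03, -3.01164871e-01,  9.53571275e-01,
        -1.42258939e-01],
       [ 0.00000000e+00,  0.00000000e+00,  0.00000000e+00,
         1.00000000e+00]])}
```

View pics/top0.png

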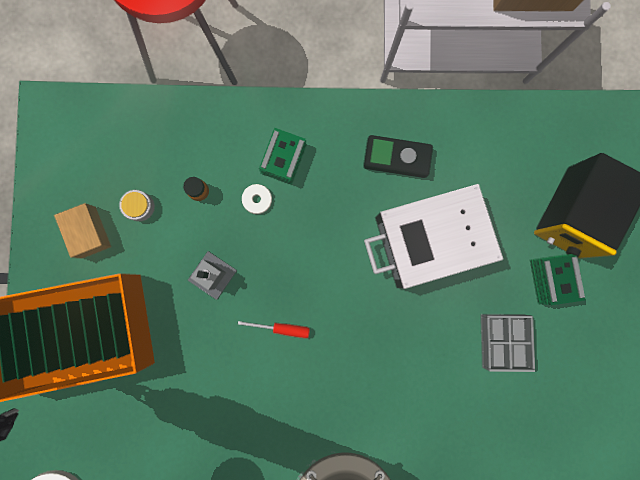

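View pics/scene0.png

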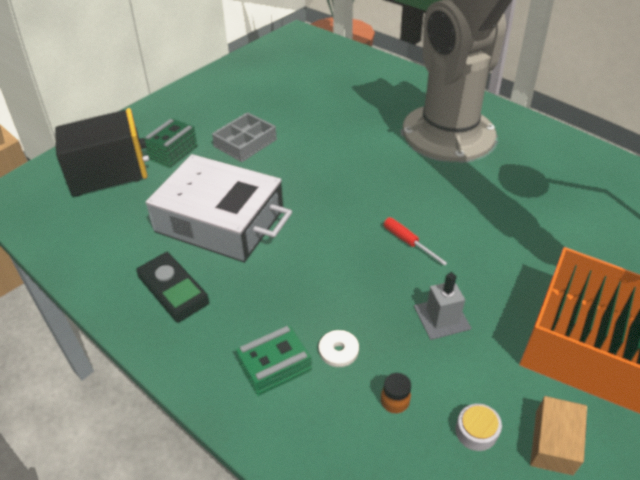

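Top view: the dock lid is centred near (443,236), its front faces left (+y), and its holes are at about (463,212), (468,228), (473,243). The pin stands at about (207,272). The scene view agrees and the area between them is clear, apart from the driver at (275,328).

```bash
cat > h.py <<'E'
from bench import monitor, optics, r
import cv2,numpy as np
from scipy.spatial.transform import Rotation as Ro
def model(n,obs=None):
    c=optics.camera_model(n); f=240/np.tan(np.radians(c["vertical_fov"])/2)
    K=np.array([[f,0,c["cx"]],[0,f,c["cy"]],[0,0,1]])
    if n=="wrist":
        T=np.eye(4);T[:3,:3]=Ro.from_rotvec(obs["orientation"]).as_matrix();T[:3,3]=obs["tcp_pos"]
        W=T@c["hand_eye"]
    else:
        W=np.eye(4);W[:3,:3]=c["R"].T;W[:3,3]=-c["R"].T@c["t"]
    return K,c["D"],W
def ray(m,px,z):
    K,D,W=m
    u=cv2.undistortPoints(np.array(px,float).reshape(-1,1,2),K,D).reshape(-1,2)
    d=np.c_[u,np.ones(len(u))]@W[:3,:3].T; o=W[:3,3]
    return o+d*((z-o[2])/d[:,2])[:,None]
def proj(m,X):
    K,D,W=m; R=W[:3,:3].T
    return cv2.projectPoints(np.array(X,float).reshape(-1,1,3),cv2.Rodrigues(R)[0],-R@W[:3,3],K,D)[0].reshape(-1,2)
def blobs(mask,lo,hi):
    cs,_=cv2.findContours(mask.astype(np.uint8),cv2.RETR_LIST,cv2.CHAIN_APPROX_NONE)
    return [(cv2.contourArea(c),cv2.minAreaRect(c)) for c in cs if lo<cv2.contourArea(c)<hi]
E
python3 - <<'E'
from h import *
p=np.load("top0.npz")["p"]; m=model("top"); g=cv2.cvtColor(p,cv2.COLOR_RGB2GRAY)
lid=np.zeros_like(g); lid[185:290,370:510]=1
big=max(blobs((g>200)*lid,2000,20000)); print(big)
box=cv2.boxPoints(big[1]); print(ray(m,box,.085).round(4)); 
print("lid centre",ray(m,[big[1][0]],.085))
for s in blobs((g<110)*lid,5,60):
    if 455<s[1][0][0]<480: print("hole",s,ray(m,[s[1][0]],.085).round(4))
st=np.zeros_like(g); st[250:300,185:240]=1
for s in blobs((g<50)*st,15,900): print("pin",s,ray(m,[s[1][0]],.116).round(4))
crop=cv2.resize(p[240:310,175:255],None,fx=8,fy=8,interpolation=cv2.INTER_CUBIC); cv2.imwrite("pics/stand.png",crop[:,:,::-1])
E
```

```text
(7883.5, ((441.3752746582031, 235.18411254882812), (79.40193939208984, 103.40225219726562), 73.57781982421875))
[[ 0.6387 -0.0701  0.085 ]
 [ 0.7036 -0.2839  0.085 ]
 [ 0.5401 -0.3276  0.085 ]
 [ 0.477  -0.1165  0.085 ]]
lid centre [[ 0.58919469 -0.19956914  0.085     ]]
hole (10.0, ((475.0, 284.5), (3.0, 4.0), 90.0)) [[ 0.4851 -0.2687  0.085 ]]
hole (24.5, ((457.0146789550781, 285.191162109375), (4.458963394165039, 9.775419235229492), 59.03623962402344)) [[ 0.4833 -0.2307  0.085 ]]
hole (6.0, ((463.0000305175781, 283.0), (2.8284268379211426, 2.8284268379211426), 45.0)) [[ 0.488  -0.2434  0.085 ]]
hole (9.5, ((467.6499938964844, 281.95001220703125), (2.8460497856140137, 5.0596442222595215), 71.56504821777344)) [[ 0.4903 -0.2533  0.085 ]]
hole (7.5, ((474.2500305175781, 279.75), (2.8284268379211426, 3.535533905029297), 45.0)) [[ 0.495  -0.2673  0.085 ]]
hole (7.5, ((472.5, 243.5), (3.0, 3.0), 90.0)) [[ 0.5719 -0.2655  0.085 ]]
hole (8.0, ((467.5, 227.5), (3.0, 3.0), 90.0)) [[ 0.6061 -0.2556  0.085 ]]
hole (7.5, ((462.5, 211.5), (3.0, 3.0), 90.0)) [[ 0.6404 -0.2456  0.085 ]]
pin (18.5, ((204.5, 274.5), (5.0, 7.0), 90.0)) [[0.5026 0.2929 0.116 ]]
```

View pics/stand.png

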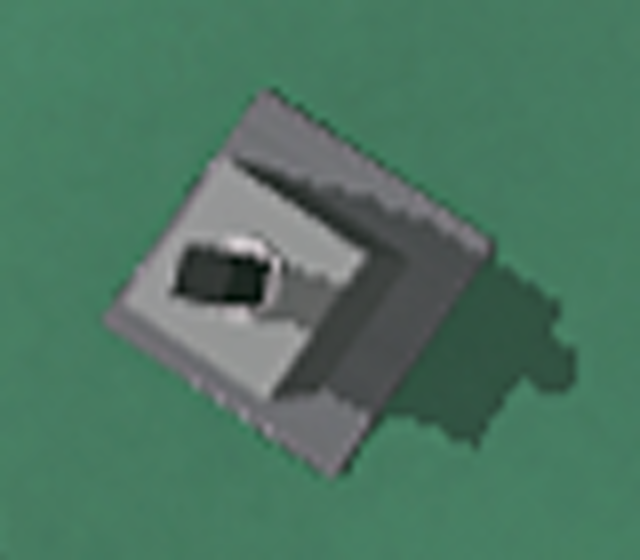

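The crop shows the stand block with the pin's black handle at crop (195,270) for its top, roughly aligned with the image axes. I'll turn the tool and move it above the pin for a wrist view.

```bash
python3 -m crank '[[[0,0,0],[0,0,-0.147]],[[0,0,0],[0,0,-0.147]],[[0,0,0],[0,0,-0.147]],[[-2.1,-3.2,0],[0,0,0]],[[-2.1,-3.2,0],[0,0,0]]]' 5
python3 -m crank '[[[-2.1,-3.2,0],[0,0,0]],[[-2.1,-3.2,0],[0,0,0]],[[-2.1,-3.2,0],[0,0,0]],[[-2.1,-3.2,0],[0,0,0]],[[-2.1,-3.2,0],[0,0,0]]]'
python3 -m crank '[[[-2.1,-3.2,0],[0,0,0]],[[-2.1,-3.2,0],[0,0,0]],[[-2.1,-3.2,0],[0,0,0]],[[0,0,0],[0,0,0]],[[0,0,0],[0,0,0]]]'
python3 - <<'E'
from h import *
o=monitor.get_obs(); p,d=optics.grab_frame("wrist"); m=model("wrist",o)
cv2.imwrite("pics/w1.png",p[:,:,::-1]); np.savez("w1.npz",p=p,d=d,pos=o["tcp_pos"],ori=o["orientation"])
print(Ro.from_rotvec(o["orientation"]).as_matrix().round(3),o["tcp_pos"])
g=p.max(2)
for s in blobs(g<60,800,40000): print(s,ray(m,[s[1][0]],.116),ray(m,cv2.boxPoints(s[1]),.116).round(4).tolist())
E
```

```text
clock: 0.6
tcp_pos: [0.332, 0.5446, 0.2305]
orientation: [-0.003, -3.141, 0.001]
contact_force: [0.2, 0.0, -0.1]
grip_width: 0.0498
gripper_force: 0.0
clock: 1.1
tcp_pos: [0.4375, 0.3827, 0.231]
orientation: [-0.008, -3.141, 0.001]
contact_force: [1.0, 0.0, -0.4]
grip_width: 0.0502
gripper_force: 0.0
clock: 1.6
tcp_pos: [0.4998, 0.2869, 0.231]
orientation: [-0.012, -3.141, 0.001]
contact_force: [0.3, 1.0, -0.9]
grip_width: 0.0498
gripper_force: 0.0
[[-1.     0.007 -0.001]
 [ 0.007  1.    -0.   ]
 [ 0.001 -0.    -1.   ]] [0.49982334 0.28692865 0.23099001]
(894.0, ((367.6216125488281, 375.2297058105469), (34.19498825073242, 32.715396881103516), 80.53767395019531)) [[0.63973708 0.32848539 0.116     ]] [[0.6233, 0.3103, 0.116], [0.6177, 0.34, 0.116], [0.6569, 0.3475, 0.116], [0.6629, 0.3164, 0.116]]
(953.0, ((3.2907943725585938, 279.96142578125), (118.20741271972656, 59.70291519165039), 60.64224624633789)) [[ 0.54062769 -0.00163024  0.116     ]] [[0.5053, -0.0475, 0.116], [0.4797, 0.0151, 0.116], [0.5774, 0.043, 0.116], [0.6114, -0.0231, 0.116]]
(4545.5, ((548.3883666992188, 105.08207702636719), (171.00257873535156, 30.828723907470703), 87.35746002197266)) [[0.4007011  0.45677037 0.116     ]] [[0.3442, 0.4339, 0.116], [0.3422, 0.4567, 0.116], [0.4643, 0.4845, 0.116], [0.4656, 0.4586, 0.116]]
(4295.0, ((582.50146484375, 98.80662536621094), (168.99325561523438, 29.21628189086914), 88.47246551513672)) [[0.39546756 0.48322063 0.116     ]] [[0.3392, 0.4607, 0.116], [0.3374, 0.483, 0.116], [0.4585, 0.5108, 0.116], [0.4594, 0.4856, 0.116]]
(4148.0, ((614.5, 92.5), (169.0, 27.0), 90.0)) [[0.39000333 0.50860522 0.116     ]] [[0.3331, 0.4872, 0.116], [0.3315, 0.5087, 0.116], [0.4535, 0.5352, 0.116], [0.4538, 0.5112, 0.116]]
```

View pics/w1.png

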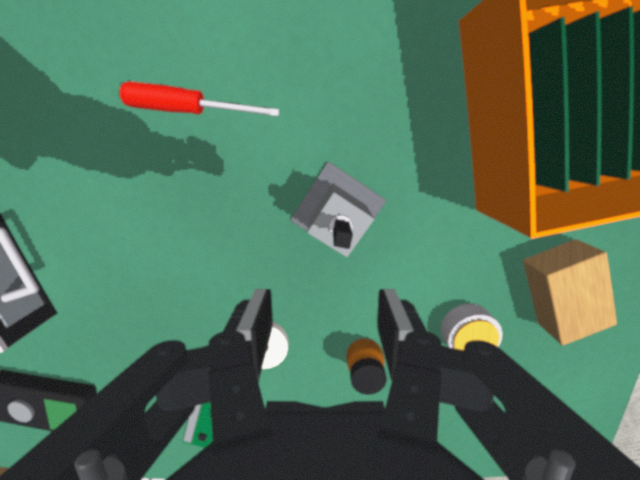

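The wrist view shows the pin in its stand at about (343,235), with its handle nearly square to the image and the collar just behind it at (340,222).

```bash
python3 - <<'E'
from h import *
q=np.load("w1.npz"); p=q["p"]; m=model("wrist",dict(tcp_pos=q["pos"],orientation=q["ori"]))
g=cv2.cvtColor(p,cv2.COLOR_RGB2GRAY); k=np.zeros_like(g); k[205:265,315:375]=1
for t in (30,45,60,75):
  for s in blobs((g<t)*k,60,900):
    b=cv2.boxPoints(s[1]); print(t,s,ray(m,[s[1][0]],.116).round(4)); 
print(g[222:252:2,326:362:2]); print(q["d"][222:252:4,326:362:4])
# stand block top: brightest grey quad
hsv=cv2.cvtColor(p,cv2.COLOR_RGB2HSV)
k2=np.zeros_like(g);k2[150:270,280:395]=1
for s in blobs((hsv[:,:,1]<40)*(g>140)*k2,300,9000): print("blk",s,ray(m,[s[1][0]],.070).round(4),ray(m,cv2.boxPoints(s[1]),.07).round(4).tolist())
for s in blobs((hsv[:,:,1]<60)*k2,1500,19000): print("stand",s,ray(m,cv2.boxPoints(s[1]),.004).round(4).tolist(),cv2.boxPoints(s[1]).tolist())
c=cv2.resize(p[190:270,295:395],None,fx=7,fy=7,interpolation=cv2.INTER_CUBIC); cv2.imwrite("pics/w1c.png",c[:,:,::-1])
E
```

```text
45 (131.5, ((340.1499938964844, 228.45001220703125), (16.760072708129883, 16.443843841552734), 71.56505584716797)) [[0.4954 0.3014 0.116 ]]
60 (333.0, ((342.0, 233.5), (25.0, 16.0), 90.0)) [[0.4997 0.3029 0.116 ]]
75 (362.5, ((342.0000305175781, 233.5), (18.238800048828125, 24.906749725341797), 11.309932708740234)) [[0.4997 0.3029 0.116 ]]
[[117 119 133 153 106  35  27  33  36  44  76 113 204 186 183 183 183 183]
 [116 119 149 152  92  34  25  29  35  31  32  61 184 195 182 183 182 185]
 [119 120 149 146  75  35  25  28  25  27  30  35 150 208 183 181 183 181]
 [164 133 150 138  50  25  34  31  23  32  30  36 108 189 184 183 185 184]
 [181 154 192 150  41  30  38  36  32  30  31  26  66 161 182 181 183 184]
 [182 179 177 142  39  35  47  48  46  43  40  36  43 129 179 181 183 181]
 [180 180 178 140  48  44  52  57  54  54  50  49  49 111 179 183 183 181]
 [179 182 182 145  47  46  55  51  51  53  52  55  54 117 180 181 182 179]
 [180 181 180 157  57  44  53  51  50  53  53  51  61 146 181 183 181 160]
 [179 180 182 158  59  47  54  51  52  55  54  56  74 161 180 183 171 138]
 [180 18
[... 1102 characters left out ...]
688 0.3964469  0.39467078 0.32163146 0.32305944 0.32239735
  0.32231417 0.395356   0.39566365]]
blk (1399.5, ((340.5, 224.99996948242188), (47.981563568115234, 48.25891876220703), 33.690067291259766)) [[0.5049 0.3039 0.07  ]] [[0.5113, 0.2722, 0.07], [0.4731, 0.2976, 0.07], [0.4985, 0.3353, 0.07], [0.5387, 0.3106, 0.07]]
stand (4833.0, ((337.5079650878906, 209.7877960205078), (71.12406921386719, 71.26973724365234), 33.11134338378906)) [[0.5164, 0.2471, 0.004], [0.4497, 0.2921, 0.004], [0.4931, 0.3592, 0.004], [0.5647, 0.3161, 0.004]] [[288.254638671875, 220.2095489501953], [327.18701171875, 160.5132598876953], [386.76129150390625, 199.3660430908203], [347.82891845703125, 259.06231689453125]]
```

View pics/w1c.png

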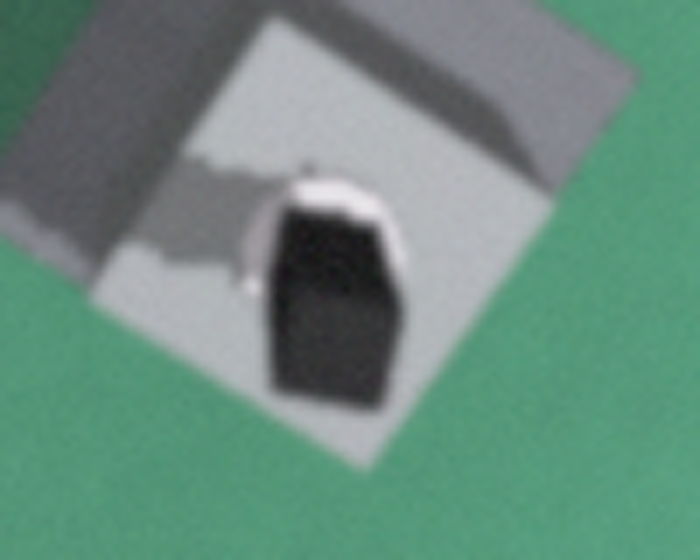

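The crop shows the handle's top face with corners at about (279,285), (400,305), (380,410), (270,388) in crop pixels, turned roughly 10° to the image.

```bash
python3 - <<'E'
from h import *
q=np.load("w1.npz"); m=model("wrist",dict(tcp_pos=q["pos"],orientation=q["ori"]))
c=np.array([(279,285),(400,305),(380,410),(270,388)])/7+[294.5,189.5]
P=ray(m,c,.116); print(P.round(4),P.mean(0)); e=np.diff(P[[0,1,2,3,0]],axis=0); print(np.degrees(np.arctan2(e[:,1],e[:,0])),np.linalg.norm(e,axis=1))
E
```

```text
[[0.4969 0.2967 0.116 ]
 [0.4994 0.3107 0.116 ]
 [0.5122 0.3086 0.116 ]
 [0.5094 0.2957 0.116 ]] [0.50444514 0.30293452 0.116     ]
[  79.81890898   -9.43607518 -102.3496709   175.25646745] [0.01422499 0.01299939 0.01321377 0.01255478]
```

```bash
python3 -m crank '[[[-0.5,1.65,0],[0,0,0]],[[0,0,0],[0,0,0.077]],[[0,0,0],[0,0,0.077]],[[0,0,3.5],[0,0,0]],[[0,0,3.5],[0,0,0]]]'
python3 -m crank '[[[0,0,3],[0,0,0]],[[0,0,2],[0,0,0]],[[0,0,1.5],[0,0,0]],[[0,0,1.5],[0,0,0]],[[0,0,0],[0,0,0]]]'
python3 -m crank '[[[0,0,0],[0,0,0]],[[0,0,0],[0,0,0]],[[0,0,0],[0,0,0]],[[0,0,0],[0,0,0]],[[0,0,0],[0,0,0]]]' 0 60
```

```text
clock: 2.15
tcp_pos: [0.5046, 0.3083, 0.1614]
orientation: [0.244, 3.13, 0.005]
contact_force: [-0.7, 0.1, -0.1]
grip_width: 0.0502
gripper_force: 0.0
clock: 2.65
tcp_pos: [0.5034, 0.305, 0.0795]
orientation: [-0.247, -3.13, 0.002]
contact_force: [-0.2, 0.3, 0.2]
grip_width: 0.0502
gripper_force: 0.0
clock: 3.15
tcp_pos: [0.5054, 0.3047, 0.0825]
orientation: [0.25, 3.13, 0.002]
contact_force: [-1.5, -1.0, 6.0]
grip_width: 0.0137
gripper_force: 58.9
```

```bash
python3 -m crank '[[[0,0,-0.5],[0,0,0]],[[0,0,-1],[0,0,0]],[[0,0,-1.5],[0,0,0]],[[0,0,-2],[0,0,0]],[[0,0,-2],[0,0,0]]]'
python3 -m crank '[[[0,0,-2],[0,0,0]],[[0,0,-2],[0,0,0]],[[0,0,-1],[0,0,0]],[[0,0,0],[0,0,0]],[[0,0,0],[0,0,0]]]'
python3 - <<'E'
from h import *
o=monitor.get_obs(); print(o["tcp_pos"],o["contact_force"],Ro.from_rotvec(o["orientation"]).as_matrix().round(3))
ps=[]
for n in("scene","wrist"):
    p,d=optics.grab_frame(n); np.savez(n+"2.npz",p=p,d=d,pos=o["tcp_pos"],ori=o["orientation"]); ps.append(p)
a=proj(model("scene"),[o["tcp_pos"]])[0].astype(int); print(a)
x,y=a; c1=cv2.resize(ps[0][y-60:y+90,x-75:x+75],(560,560),interpolation=cv2.INTER_CUBIC)
cv2.imwrite("pics/s2.png",c1[:,:,::-1])
E
```

```text
clock: 3.65
tcp_pos: [0.5046, 0.3046, 0.1531]
orientation: [0.249, 3.131, 0.001]
contact_force: [0.8, 0.1, -1.2]
grip_width: 0.0134
gripper_force: 58.4
clock: 4.15
tcp_pos: [0.5043, 0.3044, 0.201]
orientation: [-0.249, -3.131, 0.0]
contact_force: [0.2, -0.8, -1.6]
grip_width: 0.0134
gripper_force: 58.4
[0.50426607 0.30435281 0.20104107] [ 0.19047553 -0.7611555  -1.59246081] [[-0.987  0.158 -0.   ]
 [ 0.158  0.987 -0.   ]
 [ 0.    -0.    -1.   ]]
[459 239]
```

View pics/s2.png

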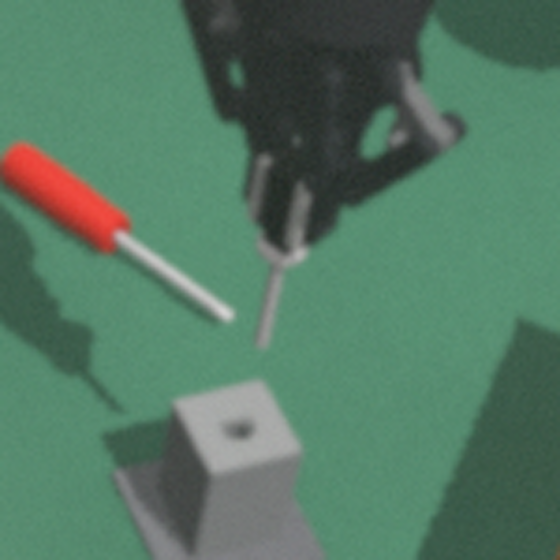

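The pin is held upright (it runs parallel to the block's edges), tip at crop (262,346), and the stand's hole is at crop (238,430). Now I'll carry it over to the dock.

```bash
for i in 1 ; do :; done
python3 -m crank '[[[-1.35,-3.83,0],[0,0,0]],[[-1.35,-3.83,0],[0,0,0]],[[-1.35,-3.83,0],[0,0,0]],[[-1.35,-3.83,0],[0,0,0]],[[-1.35,-3.83,0],[0,0,0]]]' | head -2
python3 -m crank '[[[-1.35,-3.83,0],[0,0,0]],[[-1.35,-3.83,0],[0,0,0]],[[-1.35,-3.83,0],[0,0,0]],[[-1.35,-3.83,0],[0,0,0]],[[-1.35,-3.83,0],[0,0,0]]]' | head -2
python3 -m crank '[[[-1.35,-3.83,0],[0,0,0]],[[-1.35,-3.83,0],[0,0,0]],[[-1.35,-3.83,0],[0,0,0]],[[-1.35,-3.83,0],[0,0,0]],[[0,0,0],[0,0,0]]]' | head -2
python3 -m crank '[[[0,0,0],[0,0,0]],[[0,0,0],[0,0,0]],[[0,0,0],[0,0,0]]]'
python3 - <<'E'
from h import *
o=monitor.get_obs(); print(o["tcp_pos"],Ro.from_rotvec(o["orientation"]).as_matrix().round(3))
p,d=optics.grab_frame("wrist"); np.savez("wrist3.npz",p=p,d=d,pos=o["tcp_pos"],ori=o["orientation"])
cv2.imwrite("pics/w3.png",p[:,:,::-1])
p,d=optics.grab_frame("scene"); np.savez("scene3.npz",p=p)
E
```

```text
clock: 4.75
tcp_pos: [0.5405, 0.103, 0.2003]
clock: 5.25
tcp_pos: [0.5768, -0.0966, 0.2003]
clock: 5.75
tcp_pos: [0.6047, -0.2627, 0.2002]
clock: 6.05
tcp_pos: [0.6065, -0.2528, 0.2008]
orientation: [-0.245, -3.131, -0.002]
contact_force: [-0.2, 0.0, -0.7]
grip_width: 0.0135
gripper_force: 58.7
[ 0.60652371 -0.25284761  0.20079576] [[-0.988  0.156 -0.001]
 [ 0.156  0.988  0.001]
 [ 0.001  0.001 -1.   ]]
```

View pics/w3.png

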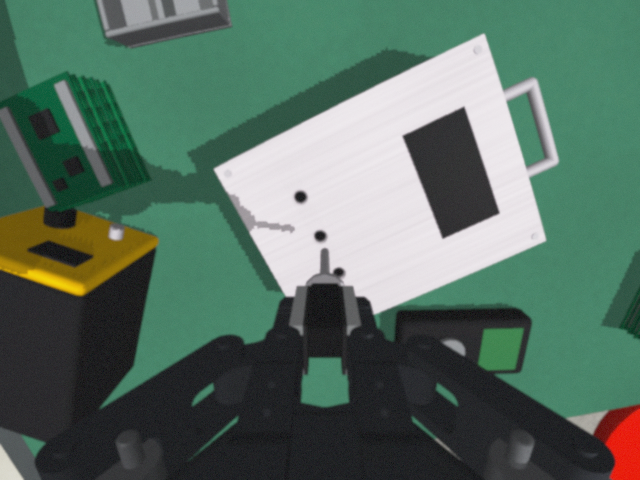

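The wrist view shows the lid's holes at (301,197), (320,236) and (339,272), with the pin tip at about (324,250).

```bash
cat > meas.py <<'E'
from h import *
import sys
q=np.load(sys.argv[1]); p=q["p"]; o=dict(tcp_pos=q["pos"],orientation=q["ori"]); m=model("wrist",o)
g=cv2.cvtColor(p,cv2.COLOR_RGB2GRAY); k=np.zeros_like(g); k[170:300,280:360]=1
H=[]
for s in blobs((g<110)*k,30,260):
    P=ray(m,[s[1][0]],.085)[0]; print("hole",np.round(s[1][0],1),round(s[0]),P.round(4)); H.append(P)
K=m[0]
tip=proj(m,[q["pos"]+Ro.from_rotvec(q["ori"]).apply([0,0,.0745])])[0]; print("tip expected px",tip)
print(g[238:282:2,310:342:2])
E
python3 meas.py wrist3.npz
python3 - <<'E'
from h import *
m=model("scene"); q=np.load("scene2.npz")
z=q["pos"][2]-.0745
print("tcp",q["pos"],"tip by scene",ray(m,[(454.2,271.7)],z)," stand hole",ray(m,[(384+238/3.733,179+430/3.733)],.07))
p=np.load("scene0.npz")["p"]; g=cv2.cvtColor(p,cv2.COLOR_RGB2GRAY); k=np.zeros_like(g); k[165:205,170:212]=1
for s in blobs((g<150)*k,2,60): print(s,ray(m,[s[1][0]],.085))
E
```

```text
hole [326.7 266.6] 200 [ 0.6354 -0.2534  0.085 ]
hole [320.  235.5] 70 [ 0.6076 -0.2546  0.085 ]
hole [300.  196.5] 79 [ 0.5735 -0.265   0.085 ]
tip expected px [321.76294205 250.80395844]
[[230 223 175  72  36  34  44  89 163 219 228 231 229 229 229 229]
 [228 225 208 145  93  82 106 148 194 226 229 229 229 228 229 228]
 [226 226 219 204 183 172 182 197 222 229 227 228 227 227 226 228]
 [227 226 226 225 221 218 219 225 227 228 227 228 228 228 228 227]
 [228 230 230 228 229 226 225 221 225 226 226 226 227 228 226 224]
 [228 229 230 228 227 224 183 146 162 212 226 226 226 225 227 224]
 [229 229 228 228 228 195 109  98 104 171 224 225 223 226 228 227]
 [230 229 230 229 227 178  99  93  99 148 220 227 227 227 229 226]
 [230 230 227 228 226 167  98  94 100 147 221 226 225 226 226 228]
 [228 229 228 228 224 162  96  93 101 143 219 226 226 226 226 228]
 [227 227 226 227 225 162  97  94 101 138 217 226 227 225 225 224]
 [228 225 227 226 224 163  96  94 100 136 217 225 225 223 222 225]
 [227 229 227 226 223 157  98  93  98 135 213 224 225 224 226 227]
 [227 227 227 226 225 157  96  90  96 130 211 224 224 227 226 227]
 [225 226 227 227 223 154 100  94  97 126 211 226 224 218 206 208]
 [227 227 226 225 221 149  96  96  98 125 204 222 185 126  92 106]
 [227 225 225 225 218 139  98  95  98 121 208 200 101  40  32  37]
 [226 226 225 218 205 127  97  96  95 108 181 172  63  37  27  37]
 [225 220 185 143 120 104 111 114 111 102 106 106  76  58  37  47]
 [217 160 117 119 124 128 134 133 134 127 125 115 104  88  84 100]
 [147 121 131 135 134 134 134 132 134 136 132 134 133 116 107 142]
 [122 129 136 134 133 136 136 135 135 134 133 135 135 132 126 126]]
tcp [0.50426607 0.30435281 0.20104107] tip by scene [[0.50373801 0.30771246 0.12654107]]  stand hole [[0.50663575 0.30630519 0.07      ]]
(40.5, ((174.5, 169.5), (9.0, 9.0), 90.0)) [[ 0.59899241 -0.31200551  0.085     ]]
```

```bash
python3 - <<'E'
from h import *
q=np.load("wrist3.npz"); m=model("wrist",dict(tcp_pos=q["pos"],orientation=q["ori"])); R=Ro.from_rotvec(q["ori"]).as_matrix()
z=q["pos"][2]-.0745
T=ray(m,[(324.6,251.8)],z)[0]; h1,h2=ray(m,[(320.3,235.8),(300.3,196.8)],.085); h0=2*h1-h2
print("tip",T,"tip-tcp",T-q["pos"])
print("vertical line px",proj(m,[T+[0,0,a] for a in(0,.02,.05)]))
for n,h in zip("012",(h0,h1,h2)): print(n,h.round(4),"tool shift cm",((h-T)@R*100).round(2))
E
```

```text
tip [ 0.60749996 -0.25093388  0.12629576] tip-tcp [ 0.00097625  0.00191373 -0.0745    ]
vertical line px [[324.6        251.8       ]
 [324.67749499 262.3453418 ]
 [324.82396509 282.27615784]]
0 [ 0.6419 -0.244   0.085 ] tool shift cm [-3.3   1.21  4.13]
1 [ 0.6079 -0.2544  0.085 ] tool shift cm [-0.09 -0.34  4.13]
2 [ 0.5738 -0.2648  0.085 ] tool shift cm [ 3.11 -1.9   4.13]
```

```bash
python3 -m crank '[[[-0.09,-0.34,0],[0,0,0]],[[0,0,1.5],[0,0,0]],[[0,0,1.5],[0,0,0]],[[0,0,0.3],[0,0,0]],[[0,0,0],[0,0,0]]]'
python3 - <<'E'
from h import *
o=monitor.get_obs(); p,d=optics.grab_frame("wrist"); np.savez("wrist4.npz",p=p,d=d,pos=o["tcp_pos"],ori=o["orientation"])
m=model("wrist",o); R=Ro.from_rotvec(o["orientation"]).as_matrix(); print(o["tcp_pos"],o["contact_force"])
print("expected tip px",proj(m,[o["tcp_pos"]+[.00098,.00191,-.0745]]))
print("hole1 px",proj(m,[[.6079,-.2544,.085]]))
g=cv2.cvtColor(p,cv2.COLOR_RGB2GRAY);print(g[224:262:2,306:342:2])
E
```

```text
clock: 6.65
tcp_pos: [0.6058, -0.2579, 0.1666]
orientation: [-0.249, -3.129, -0.001]
contact_force: [0.7, 0.1, -0.6]
grip_width: 0.013
gripper_force: 58.7
[ 0.60582294 -0.25790611  0.16655238] [ 0.68867251  0.12723027 -0.60629625]
expected tip px [[324.65571857 252.0144703 ]]
hole1 px [[327.08086738 249.81041399]]
[[222 224 224 223 223 223 222 223 223 224 228 227 226 226 224 223 222 222]
 [225 223 224 223 221 222 223 223 225 227 228 225 226 223 223 224 226 225]
 [223 223 223 223 224 223 225 226 225 224 223 224 224 225 225 226 224 224]
 [222 223 223 225 224 226 226 225 223 223 223 223 226 225 224 225 225 226]
 [224 224 226 227 226 224 221 220 222 223 224 225 225 226 226 226 225 223]
 [227 227 225 223 222 221 222 223 224 223 225 225 226 226 225 225 226 226]
 [228 224 221 222 223 224 224 223 223 224 223 226 224 226 227 225 224 223]
 [222 223 222 224 223 224 224 225 225 224 223 225 224 225 223 223 224 226]
 [212 214 214 215 220 225 225 224 224 222 225 224 221 222 223 226 226 225]
 [156 154 157 156 185 212 214 216 222 207 196 200 211 224 226 226 226 227]
 [153 152 150 149 151 154 150 158 171 117  93 103 144 200 223 225 224 225]
 [152 149 151 148 147 144 134 104  73  48  38  35  61 135 199 223 223 223]
 [177 177 175 167 145 142 143 105  71  83  78  53  33  83 167 217 223 222]
 [222 221 220 211 177 174 183 125  89  93  95  83  37  81 157 215 223 224]
 [222 223 224 227 224 223 213 147  93  93  98  96  61 115 171 218 223 225]
 [225 227 227 228 224 226 218 153  94  92  95 102 115 153 195 222 225 225]
 [226 226 227 225 226 224 220 152  95  87  96 118 165 189 217 225 223 224]
 [226 226 224 225 223 222 218 158  95  92  96 128 197 219 223 221 223 220]
 [223 224 223 221 223 224 223 160  93  91  96 132 212 224 223 223 223 221]]
```

```bash
python3 -m crank '[[[0,0,0],[0,0,0]],[[0,0,0],[0,0,0]]]'
python3 - <<'E'
from h import *
o=monitor.get_obs(); m=model("wrist",o); R=Ro.from_rotvec(o["orientation"]).as_matrix(); print(o["tcp_pos"],o["contact_force"])
p,d=optics.grab_frame("wrist")
print(proj(m,[o["tcp_pos"]+R@[-.00067,.00204,.0745]]), proj(m,[[.6079,-.2544,.085]]))
T=o["tcp_pos"]+[.00098,.00191,-.0745]; print("shift",(([.6079,-.2544,.085]-T)@R*100).round(2))
c=cv2.resize(p[215:290,275:375],None,fx=7,fy=7,interpolation=cv2.INTER_CUBIC); cv2.imwrite("pics/w5.png",c[:,:,::-1])
E
```

```text
clock: 6.9
tcp_pos: [0.6071, -0.2585, 0.1688]
orientation: [0.249, 3.131, -0.0]
contact_force: [0.8, -0.0, -0.5]
grip_width: 0.0131
gripper_force: 58.7
[ 0.60708803 -0.25851757  0.16883449] [ 0.84497522 -0.01543251 -0.49057006]
[[324.70323262 251.71767391]] [[327.6852573  246.57172261]]
shift [0.05 0.22 0.93]
```

View pics/w5.png

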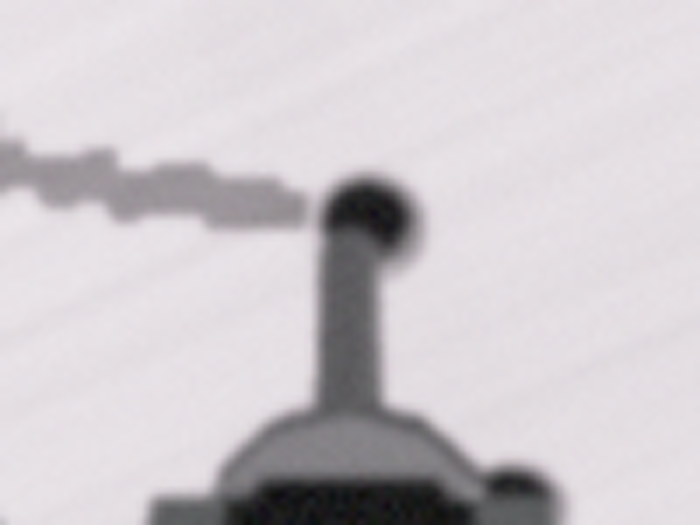

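The crop shows the tip (350,265) just left of the hole centre (368,218), and the computed offset agrees: shift +0.05, +0.22 cm. I'll correct and lower into the hole.

```bash
python3 -m crank '[[[0.05,0.22,0],[0,0,0]],[[0,0,0.4],[0,0,0]],[[0,0,0],[0,0,0]],[[0,0,0],[0,0,0]]]'
python3 -m crank '[[[0,0,0.4],[0,0,0]],[[0,0,0.4],[0,0,0]],[[0,0,0],[0,0,0]]]'
```

```text
clock: 7.35
tcp_pos: [0.6064, -0.256, 0.164]
orientation: [-0.249, -3.131, -0.0]
contact_force: [1.6, 0.3, -0.9]
grip_width: 0.0135
gripper_force: 58.7
clock: 7.65
tcp_pos: [0.6062, -0.2559, 0.1554]
orientation: [-0.249, -3.131, -0.0]
contact_force: [0.5, -0.2, -0.6]
grip_width: 0.0132
gripper_force: 58.7
```

```bash
python3 -m crank '[[[0,0,0.5],[0,0,0]],[[0,0,0.5],[0,0,0]],[[0,0,0.5],[0,0,0]],[[0,0,0.5],[0,0,0]],[[0,0,0],[0,0,0]]]'
python3 -m crank '[[[0,0,0.2],[0,0,0]],[[0,0,0.2],[0,0,0]],[[0,0,0],[0,0,0]]]'
python3 -m crank '[[[0,0,0.15],[0,0,0]],[[0,0,0],[0,0,0]]]'
```

```text
clock: 8.15
tcp_pos: [0.6062, -0.2559, 0.1353]
orientation: [-0.249, -3.13, -0.0]
contact_force: [0.0, -0.7, -1.0]
grip_width: 0.013
gripper_force: 58.6
clock: 8.45
tcp_pos: [0.6065, -0.256, 0.1321]
orientation: [-0.249, -3.131, -0.0]
contact_force: [0.5, -0.2, -0.9]
grip_width: 0.0133
gripper_force: 58.6
clock: 8.65
tcp_pos: [0.6066, -0.256, 0.1307]
orientation: [-0.249, -3.132, -0.0]
contact_force: [-0.1, -0.0, -1.5]
grip_width: 0.0128
gripper_force: 58.6
```

```bash
python3 -m crank '[[[0,0,0.15],[0,0,0]],[[0,0,0],[0,0,0]]]'|sed -n 2,4p
python3 -m crank '[[[0,0,0.15],[0,0,0]],[[0,0,0],[0,0,0]]]'|sed -n 2,4p
python3 -m crank '[[[0,0,0.15],[0,0,0]],[[0,0,0],[0,0,0]]]'|sed -n 2,4p
```

```text
tcp_pos: [0.6065, -0.256, 0.1291]
orientation: [-0.249, -3.131, -0.0]
contact_force: [-0.1, 0.8, -0.9]
tcp_pos: [0.6069, -0.2562, 0.1284]
orientation: [0.249, 3.131, 0.0]
contact_force: [-1.0, 0.2, 3.9]
tcp_pos: [0.6072, -0.2563, 0.1282]
orientation: [0.249, 3.13, 0.0]
contact_force: [-3.6, 1.4, 12.1]
```

The middle hole is blind: 12 N with no give. I'll lift out and go to hole2.

```bash
python3 -m crank '[[[0,0,-0.5],[0,0,0]],[[0,0,-1.2],[0,0,0]],[[0,0,-1.5],[0,0,0]],[[0,0,-1.5],[0,0,0]],[[0,0,0],[0,0,0]]]'
python3 -m crank '[[[1.6,-0.78,0],[0,0,0]],[[1.6,-0.78,0],[0,0,0]],[[0,0,0],[0,0,0]],[[0,0,0],[0,0,0]],[[0,0,0],[0,0,0]]]'
python3 - <<'E'
from h import *
o=monitor.get_obs(); m=model("wrist",o); R=Ro.from_rotvec(o["orientation"]).as_matrix(); print(o["tcp_pos"])
p,d=optics.grab_frame("wrist"); g=cv2.cvtColor(p,cv2.COLOR_RGB2GRAY)
T=o["tcp_pos"]+[.00098,.00191,-.0745]
for h in ([.5738,-.2648,.085],): print("shift",((h-T)@R*100).round(2),proj(m,[h]),"tip",proj(m,[T]))
print(g[236:270:2,306:342:2])
E
```

```text
clock: 9.75
tcp_pos: [0.6082, -0.2569, 0.1766]
orientation: [0.249, 3.127, -0.002]
contact_force: [0.2, -0.2, -1.3]
grip_width: 0.0128
gripper_force: 58.6
clock: 10.25
tcp_pos: [0.5735, -0.2657, 0.1733]
orientation: [0.248, 3.131, 0.001]
contact_force: [0.5, 0.1, -1.8]
grip_width: 0.0133
gripper_force: 58.6
[ 0.5735386  -0.26573012  0.17331776]
shift [ 0.06 -0.11  1.38] [[323.14040359 244.58672802]] tip [[324.65354314 251.64591611]]
[[227 226 221 222 229 229 228 223 221 223 226 229 228 228 230 230 231 232]
 [184 186 167 187 227 226 202 155 130 137 173 216 227 230 232 231 231 232]
 [154 153 152 166 184 186 112  51  38  45  79 157 219 231 231 231 231 230]
 [155 154 157 154 139 127  53  31  32  23  37 102 188 228 229 229 228 229]
 [186 186 185 181 173 131  44  28  34  30  33  83 168 222 229 230 230 231]
 [229 229 226 226 219 173  72  38  37  39  46 103 177 224 230 232 233 231]
 [230 230 231 230 226 207 141  80  74  86  93 143 204 230 231 232 231 231]
 [230 230 231 231 230 221 201 142  99  96 101 153 223 231 230 230 230 228]
 [231 229 230 230 229 226 221 168 102  94 101 154 225 229 228 228 228 228]
 [230 230 229 230 230 229 229 175 100  93  99 148 222 227 229 228 227 230]
 [230 230 230 230 232 231 231 168  99  99 102 141 221 229 227 228 229 230]
 [232 233 234 233 232 232 228 167 101  96 101 139 219 229 229 229 228 228]
 [233 233 233 232 232 229 226 165  97  97 101 139 218 228 228 228 226 226]
 [233 231 230 230 230 228 227 160  99  95 100 134 218 227 226 226 228 230]
 [230 230 230 229 230 229 228 159  98  96 101 128 215 227 229 230 232 231]
 [230 229 227 229 229 230 230 160  98  94 100 127 216 231 231 232 230 228]
 [229 229 230 230 230 230 226 153  99  95  98 125 217 230 229 227 228 227]]
```

```bash
python3 -m crank '[[[0.06,-0.11,0],[0,0,0]],[[0,0,0.8],[0,0,0]],[[0,0,0],[0,0,0]],[[0,0,0.5],[0,0,0]],[[0,0,0.5],[0,0,0]]]'|sed -n 2,4p
python3 -m crank '[[[0,0,0.4],[0,0,0]],[[0,0,0.4],[0,0,0]],[[0,0,0],[0,0,0]]]'|sed -n 2,4p
python3 -m crank '[[[0,0,0.5],[0,0,0]],[[0,0,0.5],[0,0,0]],[[0,0,0.3],[0,0,0]],[[0,0,0],[0,0,0]]]'|sed -n 2,4p
```

```text
tcp_pos: [0.5718, -0.2674, 0.1549]
orientation: [0.249, 3.132, -0.0]
contact_force: [0.1, 0.1, -1.0]
tcp_pos: [0.5714, -0.2672, 0.1465]
orientation: [-0.249, -3.131, -0.0]
contact_force: [-0.7, 0.4, 0.0]
tcp_pos: [0.5715, -0.2673, 0.1336]
orientation: [-0.249, -3.131, -0.0]
contact_force: [0.8, -0.2, -0.9]
```

```bash
python3 -m crank '[[[0,0,0.2],[0,0,0]],[[0,0,0.15],[0,0,0]],[[0,0,0],[0,0,0]]]'|sed -n 2,4p
python3 -m crank '[[[0,0,0.15],[0,0,0]],[[0,0,0],[0,0,0]]]'|sed -n 2,4p
python3 -m crank '[[[0,0,0.15],[0,0,0]],[[0,0,0],[0,0,0]]]'|sed -n 2,4p
python3 -m crank '[[[0,0,0.1],[0,0,0]],[[0,0,0],[0,0,0]]]'|sed -n 2,4p
```

```text
tcp_pos: [0.5717, -0.2673, 0.1306]
orientation: [-0.249, -3.131, -0.0]
contact_force: [0.3, -0.5, -1.8]
tcp_pos: [0.5717, -0.2674, 0.1292]
orientation: [-0.249, -3.132, -0.0]
contact_force: [0.6, 0.2, -1.1]
tcp_pos: [0.5717, -0.2673, 0.1276]
orientation: [-0.249, -3.131, -0.0]
contact_force: [-0.7, 0.5, -1.7]
tcp_pos: [0.5717, -0.2674, 0.1266]
orientation: [-0.249, -3.131, -0.0]
contact_force: [-0.0, -0.8, -0.8]
```

```bash
python3 -m crank '[[[0,0,0.1],[0,0,0]],[[0,0,0],[0,0,0]]]'|sed -n 2,4p
python3 -m crank '[[[0,0,0.1],[0,0,0]],[[0,0,0],[0,0,0]]]'|sed -n 2,4p
python3 -m crank '[[[0,0,0.1],[0,0,0]],[[0,0,0],[0,0,0]]]'|sed -n 2,4p
```

```text
tcp_pos: [0.572, -0.2675, 0.1263]
orientation: [0.249, 3.131, -0.0]
contact_force: [-0.9, 0.0, 2.6]
tcp_pos: [0.572, -0.2676, 0.1254]
orientation: [0.249, 3.131, -0.0]
contact_force: [-1.3, 0.1, 4.6]
tcp_pos: [0.572, -0.2676, 0.1245]
orientation: [0.249, 3.131, -0.0]
contact_force: [-0.4, 0.6, 6.1]
```

It gives, so this is the latch. I'll press on gently to a bit past 6 mm of travel.

```bash
python3 -m crank '[[[0,0,0.15],[0,0,0]],[[0,0,0],[0,0,0]]]'|sed -n 2,4p
python3 -m crank '[[[0,0,0.15],[0,0,0]],[[0,0,0],[0,0,0]]]'|sed -n 2,4p
python3 -m crank '[[[0,0,0.15],[0,0,0]],[[0,0,0],[0,0,0]]]'|sed -n 2,4p
python3 -m crank '[[[0,0,0.1],[0,0,0]],[[0,0,0],[0,0,0]]]'|sed -n 2,4p
python3 - <<'E'
from h import *
p,d=optics.grab_frame("top"); p0=np.load("top0.npz")["p"]
for q in (p0,p):
    g=cv2.cvtColor(q,cv2.COLOR_RGB2GRAY); k=np.zeros_like(g); k[200:300,300:400]=1
    ys,xs=np.where((g>170)*k); print(xs.min(),len(xs))
E
```

```text
tcp_pos: [0.572, -0.2676, 0.1229]
orientation: [0.249, 3.131, -0.0]
contact_force: [-1.7, -0.1, 5.8]
tcp_pos: [0.572, -0.2676, 0.1215]
orientation: [0.249, 3.131, -0.0]
contact_force: [-2.0, 0.3, 6.1]
tcp_pos: [0.572, -0.2676, 0.1198]
orientation: [0.249, 3.131, -0.0]
contact_force: [-0.7, 1.3, 4.9]
tcp_pos: [0.572, -0.2676, 0.1187]
orientation: [0.249, 3.131, -0.0]
contact_force: [-0.5, 0.4, 5.4]
365 869
345 1109
```

The tray has sprung out: the handle's edge moved about 20 px (about 43 mm) in the top view. The tray has to come out before the pin goes back, so I'll keep the pin in hand and hook its rod behind the handle bar to draw it.

```bash
python3 -m crank '[[[0,0,-0.6],[0,0,0]],[[0,0,-1.5],[0,0,0]],[[0,0,-1.5],[0,0,0]],[[0,0,-1.5],[0,0,0]],[[0,0,-1.5],[0,0,0]]]'|sed -n 2,4p
python3 -m crank '[[[0,0,0],[0,0,0]],[[1,3.3,0],[0,0,0]],[[1,3.3,0],[0,0,0]],[[1,3.3,0],[0,0,0]],[[1,3.3,0],[0,0,0]]]'|sed -n 2,4p
python3 -m crank '[[[1,3.3,0],[0,0,0]],[[1,3.3,0],[0,0,0]],[[1,3.3,0],[0,0,0]],[[0,0,0],[0,0,0]],[[0,0,0],[0,0,0]]]'|sed -n 2,4p
python3 -m crank '[[[0,0,0],[0,0,0]],[[0,0,0],[0,0,0]]]'|sed -n 2,4p
python3 - <<'E'
from h import *
o=monitor.get_obs(); print(o["tcp_pos"]); p,d=optics.grab_frame("wrist"); m=model("wrist",o); R=Ro.from_rotvec(o["orientation"]).as_matrix()
T=o["tcp_pos"]+[.00098,.00191,-.0745]; c=np.array([.5909,-.1969]); a=np.array([-.284,.959]); b=np.array([.959,.284])
for y in(-.02,0,.02): print("bar exp",proj(m,[[*(c+.197*a+y*b),.055]]),"plate",proj(m,[[*(c+.155*a+y*b),.066]]))
print("tip",T,proj(m,[T])); t=np.array([*(c+.177*a),.03]); print("shift",((t-T)@R*100).round(2))
cv2.imwrite("pics/w6.png",p[:,:,::-1])
E
```

```text
tcp_pos: [0.5718, -0.2674, 0.1859]
orientation: [0.249, 3.131, -0.0]
contact_force: [0.5, -0.4, -1.4]
tcp_pos: [0.5524, -0.1294, 0.1839]
orientation: [-0.249, -3.131, -0.0]
contact_force: [0.8, -0.3, -0.8]
tcp_pos: [0.5389, -0.0275, 0.1841]
orientation: [-0.246, -3.132, 0.0]
contact_force: [-0.2, -1.1, -1.3]
tcp_pos: [0.5392, -0.0297, 0.1842]
orientation: [-0.253, -3.131, 0.001]
contact_force: [-0.2, -0.6, -1.3]
[ 0.539164   -0.02974051  0.18421719]
bar exp [[336.83357277 199.52587787]] plate [[290.54394598 224.26115005]]
bar exp [[346.89118122 220.62701945]] plate [[301.68313511 245.27284854]]
bar exp [[356.55702704 240.94093918]] plate [[312.40546053 265.47166056]]
tip [ 0.540144   -0.02783051  0.10971719] [[324.7635711  251.71734198]]
shift [-0.04  0.08  7.97]
```

View pics/w6.png

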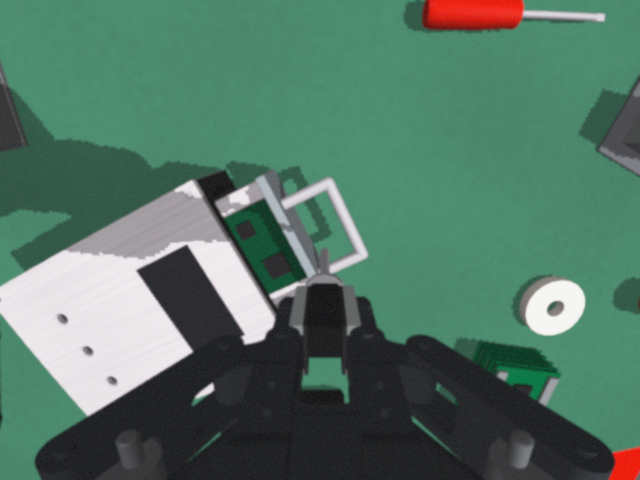

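The wrist view shows the tray out, the handle bar running from (332,182) to (363,260) and its plate at (290,225), as predicted; the tip's landing point is mid-gap. I'll lower it into the gap.

```bash
python3 -m crank '[[[-0.04,0.08,1.5],[0,0,0]],[[0,0,2],[0,0,0]],[[0,0,2],[0,0,0]],[[0,0,1.5],[0,0,0]],[[0,0,1],[0,0,0]]]'|sed -n 2,4p
python3 -m crank '[[[0,0,0],[0,0,0]],[[0,0,0],[0,0,0]]]'|sed -n 2,4p
python3 - <<'E'
from h import *
o=monitor.get_obs(); R=Ro.from_rotvec(o["orientation"]).as_matrix(); print("tool dir per cm along dock -x",(np.array([-.284,.959,0])@R).round(3))
E
```

```text
tcp_pos: [0.5392, -0.0284, 0.1031]
orientation: [-0.251, -3.13, 0.001]
contact_force: [-0.1, 0.3, -0.6]
tcp_pos: [0.54, -0.0279, 0.1046]
orientation: [0.25, 3.131, -0.0]
contact_force: [0.8, 0.0, 0.4]
tool dir per cm along dock -x [ 0.433  0.902 -0.   ]
```

```bash
python3 -m crank '[[[0.35,0.72,0],[0,0,0]],[[0.22,0.45,0],[0,0,0]],[[0.22,0.45,0],[0,0,0]],[[0.22,0.45,0],[0,0,0]],[[0.22,0.45,0],[0,0,0]]]'|sed -n 2,4p
python3 -m crank '[[[0.22,0.45,0],[0,0,0]],[[0.22,0.45,0],[0,0,0]],[[0.22,0.45,0],[0,0,0]],[[0.22,0.45,0],[0,0,0]],[[0.22,0.45,0],[0,0,0]]]'|sed -n 2,4p
python3 -m crank '[[[0.13,0.27,0],[0,0,0]],[[0.13,0.27,0],[0,0,0]],[[0,0,0],[0,0,0]]]'|sed -n 2,4p
```

```text
tcp_pos: [0.5317, -0.0002, 0.1046]
orientation: [0.249, 3.131, 0.0]
contact_force: [0.9, -1.1, -0.2]
tcp_pos: [0.5241, 0.0237, 0.1043]
orientation: [0.249, 3.132, 0.0]
contact_force: [0.5, -0.7, -1.3]
tcp_pos: [0.5222, 0.0296, 0.1042]
orientation: [-0.248, -3.131, -0.0]
contact_force: [-0.1, 0.4, -1.0]
```

```bash
for i in 1; do :; done; python3 -m crank '[[[0.09,0.18,0],[0,0,0]],[[0,0,0],[0,0,0]]]'|sed -n 2,4p
python3 -m crank '[[[0.09,0.18,0],[0,0,0]],[[0,0,0],[0,0,0]]]'|sed -n 2,4p
python3 -m crank '[[[0.09,0.18,0],[0,0,0]],[[0,0,0],[0,0,0]]]'|sed -n 2,4p
```

```text
tcp_pos: [0.5219, 0.0303, 0.1042]
orientation: [-0.25, -3.132, 0.001]
contact_force: [1.8, -2.5, -1.8]
tcp_pos: [0.5216, 0.0309, 0.1043]
orientation: [0.251, 3.131, -0.003]
contact_force: [1.7, -6.2, -1.3]
tcp_pos: [0.5214, 0.0314, 0.1043]
orientation: [0.253, 3.13, -0.005]
contact_force: [3.5, -9.4, -2.0]
```

The tray is at its end stop (9 N). I'll back off into the gap, lift, and check.

```bash
python3 -m crank '[[[-0.4,-0.7,0],[0,0,0]],[[-0.3,-0.7,0],[0,0,0]],[[0,0,0],[0,0,0]],[[0,0,-1.5],[0,0,0]],[[0,0,-1.5],[0,0,0]]]'|sed -n 2,4p
python3 -m crank '[[[0,0,-2],[0,0,0]],[[0,0,-2.3],[0,0,0]],[[0,0,-2.3],[0,0,0]],[[0,0,0],[0,0,0]],[[0,0,0],[0,0,0]]]'|sed -n 2,4p
python3 - <<'E'
from h import *
o=monitor.get_obs(); R=Ro.from_rotvec(o["orientation"]).as_matrix(); m=model("wrist",o)
p,d=optics.grab_frame("wrist"); np.savez("wrist7.npz",p=p,pos=o["tcp_pos"],ori=o["orientation"]); g=cv2.cvtColor(p,cv2.COLOR_RGB2GRAY); print(R.round(3),o["tcp_pos"])
c=np.array([.5909,-.1969]); a=np.array([-.284,.959])
print("bar exp if 95",proj(m,[[*(c+.247*a),.055]])); print(g[236:276:3,308:344:2])
p,d=optics.grab_frame("top"); g=cv2.cvtColor(p,cv2.COLOR_RGB2GRAY); k=np.zeros_like(g); k[200:300,290:400]=1
ys,xs=np.where((g>170)*k); print(xs.min(), [proj(model("top"),[[*(c+(t+.157)*a),.05]])[0].round(1) for t in(0,.045,.095)])
E
```

```text
tcp_pos: [0.5248, 0.0204, 0.1342]
orientation: [-0.249, -3.13, -0.0]
contact_force: [0.7, -0.3, -0.4]
tcp_pos: [0.5253, 0.0204, 0.2002]
orientation: [0.248, 3.132, 0.001]
contact_force: [-0.6, 0.5, -2.1]
[[-0.988  0.158  0.   ]
 [ 0.158  0.988  0.001]
 [-0.     0.001 -1.   ]] [0.52525625 0.02039852 0.20020749]
bar exp if 95 [[343.06642008 216.2688824 ]]
[[104  86  76  86  92  94 104 119 121 118 119 119 123 122 123 122 120 122]
 [103 102 105 116 121 118 121 121 120 117 117 121 121 120 120 120 122 123]
 [104  96  92 118 124 122 122 122 119 119 119 119 121 118 117 119 118 119]
 [106 102  82 101 118 120 120 117 118 122 118 118 119 120 118 119 119 121]
 [104 103  81  78 112 120 118 108 103 108 118 120 121 122 119 119 117 111]
 [102 106  96  72 100 115 106  99  99 104 116 118 116 116 117 120 132 153]
 [119 100 101  82  86 108 105  98  99 103 115 115 122 142 161 183 200 216]
 [160 107 103  86  82 100 100  99  99 103 124 165 192 207 217 220 219 217]
 [181 145 106  98  91 113 103 100  99 102 138 207 217 218 216 212 196 172]
 [186 180 133 113 153 178 135 103  99 104 135 204 209 188 163 133 122 119]
 [181 184 173 128 173 215 147 101  98 106 120 142 135 122 120 116 120 118]
 [183 183 187 167 125 172 126 100  99 103 117 122 122 117 119 120 117 118]
 [173 182 184 182 150 106  99 101  97 100 109 114 113 117 119 119 118 120]
 [155 172 158 122 111 113 122 130 135 132 121 113 103  98 106 116 117 119]]
324 [array([367.5, 255.7]), array([347.9, 261.4]), array([326. , 267.8])]
```

The tray is fully out (top-view edge at 324 against 326 predicted), and the pin sits unchanged in the grip. Back to the stand.

```bash
python3 -m crank '[[[0.82,3.45,0],[0,0,0]],[[0.82,3.45,0],[0,0,0]],[[0.82,3.45,0],[0,0,0]],[[0.82,3.45,0],[0,0,0]],[[0.82,3.45,0],[0,0,0]]]'|sed -n 2,4p
python3 -m crank '[[[0.82,3.45,0],[0,0,0]],[[0.82,3.45,0],[0,0,0]],[[0.82,3.45,0],[0,0,0]],[[0,0,0],[0,0,0]],[[0,0,0],[0,0,0]]]'|sed -n 2,4p
python3 -m crank '[[[0,0,0],[0,0,0]],[[0,0,0],[0,0,0]]]'|sed -n 2,4p
python3 - <<'E'
from h import *
o=monitor.get_obs(); R=Ro.from_rotvec(o["orientation"]).as_matrix(); m=model("wrist",o); print(o["tcp_pos"])
p,d=optics.grab_frame("wrist"); np.savez("wrist8.npz",p=p,d=d,pos=o["tcp_pos"],ori=o["orientation"]); g=cv2.cvtColor(p,cv2.COLOR_RGB2GRAY)
T=o["tcp_pos"]+[.00098,.00191,-.0745]; print("tip",T,proj(m,[T]),"hole guess",proj(m,[[.505,.3035,.07]]))
x,y=290,190; c=cv2.resize(p[y:y+80,x:x+100],None,fx=7,fy=7,interpolation=cv2.INTER_CUBIC); cv2.imwrite("pics/w8.png",c[:,:,::-1])
E
```

```text
tcp_pos: [0.5112, 0.1978, 0.1989]
orientation: [-0.249, -3.13, 0.002]
contact_force: [0.4, -0.8, -0.9]
tcp_pos: [0.5032, 0.3031, 0.1987]
orientation: [-0.246, -3.13, 0.003]
contact_force: [-0.3, -1.2, -1.9]
tcp_pos: [0.5046, 0.3009, 0.1998]
orientation: [-0.253, -3.131, 0.002]
contact_force: [-0.8, 0.5, -0.4]
[0.50456081 0.30094786 0.19983324]
tip [0.50554081 0.30285786 0.12533324] [[324.83300707 251.75594402]] hole guess [[325.41355288 229.24254031]]
```

View pics/w8.png

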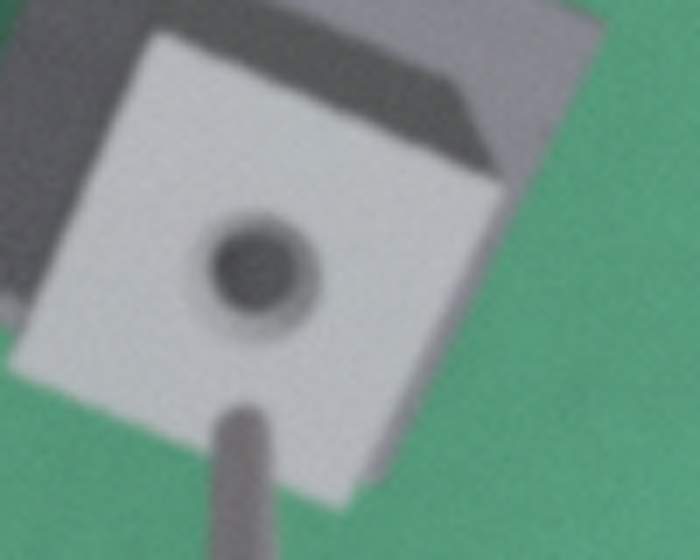

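The crop shows the stand's hole (chamfer rim) centred at crop (256,278), and the tip at about (242,435).

```bash
python3 - <<'E'
from h import *
q=np.load("wrist8.npz"); m=model("wrist",dict(tcp_pos=q["pos"],orientation=q["ori"])); R=Ro.from_rotvec(q["ori"]).as_matrix()
H=ray(m,[(326.1,229.2)],.07)[0]; T=q["pos"]+[.00098,.00191,-.0745]; print(H,((H-T)@R*100).round(2), "TCP target",H-[.00098,.00191,0])
E
python3 -m crank '[[[-0.01,0.11,2],[0,0,0]],[[0,0,2],[0,0,0]],[[0,0,0.5],[0,0,0]],[[0,0,0],[0,0,0]],[[0,0,0],[0,0,0]]]'|sed -n 2,4p
```

```text
[0.505057   0.30408362 0.07      ] [0.06 0.12 5.53] TCP target [0.504077   0.30217362 0.07      ]
tcp_pos: [0.5052, 0.3038, 0.1561]
orientation: [0.25, 3.131, 0.001]
contact_force: [-0.8, -0.5, -0.4]
```

```bash
python3 -m crank '[[[0.08,-0.16,0],[0,0,0]],[[0,0,0.7],[0,0,0]],[[0,0,0],[0,0,0]],[[0,0,0],[0,0,0]]]'|sed -n 2,4p
python3 -m crank '[[[0,0,0.4],[0,0,0]],[[0,0,0.4],[0,0,0]],[[0,0,0.4],[0,0,0]],[[0,0,0],[0,0,0]]]'|sed -n 2,4p
```

```text
tcp_pos: [0.5034, 0.3023, 0.1482]
orientation: [-0.249, -3.131, 0.0]
contact_force: [0.5, -0.4, -0.6]
tcp_pos: [0.5031, 0.302, 0.1354]
orientation: [-0.249, -3.131, 0.002]
contact_force: [0.4, 0.7, -2.2]
```

```bash
python3 -m crank '[[[0,0,0.6],[0,0,0]],[[0,0,0.6],[0,0,0]],[[0,0,0.6],[0,0,0]],[[0,0,0.6],[0,0,0]],[[0,0,0],[0,0,0]]]'|sed -n 2,4p
```

```text
tcp_pos: [0.5029, 0.3019, 0.1111]
orientation: [-0.249, -3.13, 0.002]
contact_force: [0.6, -0.3, -1.7]
```

Sliding freely inside the hole; about 28 mm to go.

```bash
python3 -m crank '[[[-0.05,0,0.6],[0,0,0]],[[0,0,0.6],[0,0,0]],[[0,0,0.6],[0,0,0]],[[0,0,0.4],[0,0,0]],[[0,0,0],[0,0,0]]]'|sed -n 2,4p
python3 -m crank '[[[0,0,0.3],[0,0,0]],[[0,0,0.15],[0,0,0]],[[0,0,0],[0,0,0]]]'|sed -n 2,4p
python3 -m crank '[[[0,0,0.1],[0,0,0]],[[0,0,0],[0,0,0]]]'|sed -n 2,4p
```

```text
tcp_pos: [0.5036, 0.302, 0.0895]
orientation: [-0.249, -3.131, 0.001]
contact_force: [-0.1, -0.0, -0.4]
tcp_pos: [0.504, 0.3022, 0.0857]
orientation: [-0.249, -3.132, 0.0]
contact_force: [0.7, -0.2, -1.2]
tcp_pos: [0.504, 0.3023, 0.0848]
orientation: [0.249, 3.132, 0.0]
contact_force: [-0.1, -0.3, -0.9]
```

```bash
python3 -m crank '[[[0,0,0.1],[0,0,0]],[[0,0,0],[0,0,0]]]'|sed -n 2,4p
python3 -m crank '[[[0,0,0.1],[0,0,0]],[[0,0,0],[0,0,0]]]'|sed -n 2,4p
python3 -m crank '[[[0,0,0.1],[0,0,0]],[[0,0,0],[0,0,0]]]'|sed -n 2,4p
```

```text
tcp_pos: [0.504, 0.3023, 0.0838]
orientation: [-0.249, -3.132, 0.0]
contact_force: [0.5, -0.1, -1.5]
tcp_pos: [0.5039, 0.3022, 0.0827]
orientation: [-0.249, -3.132, 0.0]
contact_force: [0.3, -0.2, -1.7]
tcp_pos: [0.504, 0.3023, 0.0825]
orientation: [-0.249, -3.132, -0.0]
contact_force: [-2.1, -1.1, 5.9]
```

The collar is seated (7 N at the same height as before). Release and rise.

```bash
python3 -m crank '[[[0,0,0],[0,0,0]],[[0,0,0],[0,0,0]],[[0,0,0],[0,0,0]],[[0,0,0],[0,0,0]],[[0,0,0],[0,0,0]]]' 5
python3 -m crank '[[[0,0,-1],[0,0,0]],[[0,0,-1.5],[0,0,0]],[[0,0,-2.5],[0,0,0]],[[0,0,-3],[0,0,0]],[[0,0,-3],[0,0,0]]]'|sed -n 2,4p
python3 -m crank '[[[0,0,-3],[0,0,0]],[[0,0,0],[0,0,0]],[[0,0,0],[0,0,0]],[[0,0,0],[0,0,0]]]'
python3 - <<'E'
from h import *
o=monitor.get_obs(); m=model("wrist",o); p,d=optics.grab_frame("wrist"); g=cv2.cvtColor(p,cv2.COLOR_RGB2GRAY)
X=np.array([.505,.3040]); a=proj(m,[[*X,.116],[*X,.07],[*X,.03]]); print(a)
x,y=a[0].astype(int); k=np.zeros_like(g); k[y-45:y+35,x-35:x+35]=1
for s in blobs((g<62)*k,60,900): print(s)
print("depths",d[y-3:y+4:3,x-3:x+4:3], "expected", (m[2][:3,:3].T@(np.r_[X,.116]-m[2][:3,3]))[2])
t0=np.load("top0.npz")["p"].astype(int); t,_=optics.grab_frame("top"); df=np.abs(t.astype(int)-t0).max(2)>60
for s in blobs(df,25,1e6): print("chg",round(s[0]),np.round(s[1][0]))
E
```

```text
clock: 24.45
tcp_pos: [0.504, 0.3023, 0.0817]
orientation: [-0.249, -3.132, 0.0]
contact_force: [0.1, -1.1, 0.1]
grip_width: 0.0503
gripper_force: 0.0
tcp_pos: [0.5041, 0.3023, 0.1943]
orientation: [0.249, 3.131, 0.001]
contact_force: [0.8, 0.4, -0.8]
clock: 25.35
tcp_pos: [0.5035, 0.302, 0.2216]
orientation: [-0.249, -3.131, 0.001]
contact_force: [0.1, 0.7, -0.8]
grip_width: 0.0502
gripper_force: 0.0
[[324.96517644 239.01433282]
 [324.86674657 223.99136348]
 [324.80167131 214.06779284]]
(337.5, ((325.0, 231.5), (25.0, 14.0), 90.0))
depths [[0.2603772  0.25938347 0.25915277]
 [0.26017138 0.25931954 0.26081622]
 [0.26027352 0.26074538 0.26088685]] expected 0.25977715762856946
chg 1060 [346. 468.]
chg 283 [  5. 423.]
chg 30 [ 67. 386.]
chg 226 [188. 371.]
chg 53 [ 67. 308.]
chg 26 [ 60. 288.]
chg 42 [ 53. 260.]
chg 550 [340. 265.]
chg 642 [187. 266.]
chg 113 [359. 242.]
chg 2108 [359. 259.]
chg 21499 [130. 352.]
```

The pin stands seated at the right height, the tray is fully out, and the top view shows no change at any bystander.

```bash
python3 -c "
from bench import r
print(r.hand_in())"
```

```text
the job is handed in; nothing more can be done
None
```

The job is handed in: hole2 hid the latch (hole1 was blind, hole0 not needed), the tray is fully out, the pin is back in its stand, the gripper is clear, and no bystander moved; I drew the tray with the pin's rod hooked behind its handle, and finished at about 25 s of the 72 s allowed.

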